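Put four mixed-up camera lenses back on their colour pads

TASK

The four camera lenses by the light table are all standing on the wrong pads: move them so that each ends upright in the middle of the pad that matches the colour of its cap, let go and at rest. The empty grey pad is the only spare parking place: never stand a lens on the bare table, drop it or knock one over. Leave the glass ball where it stands.

Things in the scene. Friction and masses are not known exactly. Their poses are not given: they have to be found in the camera images.
- lens_red_center (a point): Camera lens with a red front cap: black upright cylinder, 56 mm diameter, 70 mm tall, about 0.3 kg, red cap on top and thin red band. Loose, stands with its z axis up. Point: its centre, 35 mm above its underside. At the start it stands on a coloured pad of the wrong colour, within 5 mm of that pad's middle.
- lens_yellow_center (a point): Camera lens with a yellow front cap: black upright cylinder, 56 mm diameter, 70 mm tall, about 0.3 kg, yellow cap on top and thin yellow band. Loose, stands with its z axis up. Point: its centre, 35 mm above its underside. At the start it stands on a coloured pad of the wrong colour, within 5 mm of that pad's middle.
- lens_green_center (a point): Camera lens with a green front cap: black upright cylinder, 56 mm diameter, 70 mm tall, about 0.3 kg, green cap on top and thin green band. Loose, stands with its z axis up. Point: its centre, 35 mm above its underside. At the start it stands on a coloured pad of the wrong colour, within 5 mm of that pad's middle.
- lens_blue_center (a point): Camera lens with a blue front cap: black upright cylinder, 56 mm diameter, 70 mm tall, about 0.3 kg, blue cap on top and thin blue band. Loose, stands with its z axis up. Point: its centre, 35 mm above its underside. At the start it stands on a coloured pad of the wrong colour, within 5 mm of that pad's middle.
- pad_red_top (a point): Red round pad, 90 mm diameter, 12 mm thick, flat on top, fixed to the white table (table top at height 0). Home of the lens with the red cap; at the start another lens stands on it. Point: centre of its top face (height 12 mm).
- pad_yellow_top (a point): Yellow round pad, 90 mm diameter, 12 mm thick, flat on top, fixed to the white table (table top at height 0). Home of the lens with the yellow cap; at the start another lens stands on it. Point: centre of its top face (height 12 mm).
- pad_green_top (a point): Green round pad, 90 mm diameter, 12 mm thick, flat on top, fixed to the white table (table top at height 0). Home of the lens with the green cap; at the start another lens stands on it. Point: centre of its top face (height 12 mm).
- pad_blue_top (a point): Blue round pad, 90 mm diameter, 12 mm thick, flat on top, fixed to the white table (table top at height 0). Home of the lens with the blue cap; at the start another lens stands on it. Point: centre of its top face (height 12 mm).
- pad_spare_top (a point): Grey round pad, 90 mm diameter, 12 mm thick, flat on top, fixed to the white table (table top at height 0). The spare pad: empty at the start and for parking. Point: centre of its top face (height 12 mm).
- glass_ball_center (a point): Clear glass ball, 56 mm diameter, on a black round stand 64 mm wide, 64 mm tall in all, to the left or right of the pads; loose, not to be disturbed. Point: the ball's centre, 36 mm above the table.

How it is judged:
By the outcome, as a careful person would: the job done as asked, in the order asked, and still so for the second after the job is handed in, with the robot touching nothing.
It also fails if it takes over 141 s, if anything falls off the work surface, if the arm or the gripper's body presses on something with over 40 N, if the wrist force passes 120 N, or if a joint passes its speed limit or range.

ROBOT

A 6-joint arm with a two-finger parallel gripper is mounted at the origin on the work surface. World frame = base frame: x ahead of the robot, y to its left, z up, the work surface at z = 0. Lengths are in m, angles in rad, forces in N, time in s.
With the tool pointing down it reaches from about 0.325 to 0.9 m from the base axis. Payload 6.1 kg.
Tool frame: the origin (TCP) lies at the centre of the arm's flange, where the gripper is bolted on; the fingertips stand 173 mm ahead of it and the grasp point (between the pads) lies 155 mm ahead of it; z points along the fingers, y is the line along which they close (so a half turn about z gives the same grasp; the last joint's range is limited). The gripper opens to 85 mm and grips with 20 to 120 N. Pads are 22 mm wide; open, the fingers measure 114 mm over their backs; the gripper's body (76 mm by 85 mm) begins 54 mm behind the grasp point. The pads swing forward as they close: fully open they stand 13 mm farther back than shut.
Start: joints at [1.179, 0.22, 1.526, -0, 1.395, -0.126], TCP at [0.164, 0.603, 0.405] pointing down, gripper open.
Joint ranges: [-2.98, 2.98], [-0.91, 2.08], [0.09, 2.57], [-1.24, 4.39], [0.2, 2.65], [-2.68, 2.68]. Speed limits (rad/s): [2.57, 2.57, 3.01, 3.14, 3.14, 3.14].

INTERFACE

Orientations are given as a rotation vector (axis times angle).
In Python, from rig import env gives the robot as it stands. The module is installed in compiled form; this text tells all that it offers.
- The arm moves only by the tool arm_command, never from a script. Its argument "plan" is text: rows parted by semicolons, each of 5 numbers parted by spaces: the shift along the tool's x, y, z scaled (see below), then the turn about the tool's z scaled (see below), then the opening, from 0 (shut) to 1 (fully open). In form: tx ty tz turn jaw; .... A call has 1 to 20 rows; each row is the pose to reach, as a shift and turn from the pose commanded when the call began, along the tool's axes at that moment; what a row does not reach only later rows make up. The controller multiplies each number of a shift by 300 mm and each number of a turn by pi/2 rad. A row lasts 1/12 s, in which the tool goes at most 41.7 mm and 7.16 degrees, less where a joint would pass 70% of its speed; a pose out of reach is approached as far as the arm can. A call with a number of a shift or a turn outside -1 to 1 is refused whole. A call with a gripper value outside its range is refused whole. The fingers move at their own pace and stop on an object; "grip_force" is the grip in N (left out, the last holds). Time passes only in rows, so rows that repeat a pose let the fingers close. It gives the time, the measured TCP pose, the force, the opening and the grip force at its end, in the units of the state.
- env.state(): the state, without advancing time (a new reading comes with each control period).
- env.snapshot(name): name is "side" or "top"; returns the picture (400x640x3 uint8, red, green, blue); there is no depth.
- env.get_calibration(name): a dict with "vfov" (degrees; the focal length in pixels is half the picture's height over the tangent of half this angle, whatever the lens; pixels are square), "cx", "cy" (the principal point, pixels), "R" (3x3) and "t" (3): a world point X has camera coordinates R X + t. Camera axes: x right, y down, z forward; pixel columns grow to the right and rows downward; lengths in m; the calibration is good to about 2 mm. A picture is of the moment at which its call begins. get_calibration takes no time and is no camera call.
- env.finish_job(): hands the job in; it is judged then, once.
The state is a dict: "time": time; "q": joint angles; "qd": joint speeds; "effort": joint torques, N m; "tcp_pos": TCP position; "orientation": TCP orientation; "wrist_force": force on the tool from outside, world axes, zero at the start; "ft_torque": the same for the moment, N m; "gripper_width": finger opening in m; "gripper_force": force on a finger pad.
Only numpy, scipy, OpenCV 4.12 (cv2) and the standard library are available. Lean on these libraries where they do the work, as an engineer would, in place of code of your own. Each camera call takes 0.05 s, during which the arm holds its last target. There are 200 camera calls.

## Working session

There is one attempt and no reset: what is moved stays moved. The work goes in short steps, Python scripts to look and compute and a tool call to move; the robot and the scene stay as the last step left them, time stands still between calls to the robot, and variables do not carry over. Pictures are saved under pics/ and viewed, at most 14 in all, crops included, and the job is handed in when it is done.

Besides the shell and the picture viewer there is one more tool, called after ">>>" by a JSON object that holds its "api" and its "payload", one argument or row to a line. arm_command: Moves the arm, as the interface text tells. Its arguments: {"type":"object","properties":{"plan":{"type":"string"},"grip_force":{"type":"number"}},"required":["plan"]}

```bash
mkdir -p pics
python3 - <<'E'
from rig import env
import cv2,numpy as np
for n in("top","side"):
    im=env.snapshot(n); cv2.imwrite(f"pics/{n}0.png",im[:,:,::-1]); np.save(f"{n}0.npy",im)
    print(n,env.get_calibration(n))
s=env.state();print(s)
E
```

```text
top {'vfov': 45.75162561140698, 'cx': 314.21201457448956, 'cy': 199.84264878199895, 'R': array([[ 0.02467203, -0.99969378,  0.00190789],
       [-0.98106866, -0.02457897, -0.19209413],
       [ 0.1920822 ,  0.00286758, -0.98137465]]), 't': array([0.00306689, 0.54840917, 0.94028978])}
side {'vfov': 53.9582352616125, 'cx': 319.4393393570812, 'cy': 201.26828873451598, 'R': array([[ 0.83071503, -0.556585  ,  0.01121034],
       [-0.33027814, -0.50895766, -0.79490783],
       [ 0.44813936,  0.65663935, -0.60662664]]), 't': array([-0.4762309 ,  0.2451612 ,  0.65584506])}
{'time': 0.1, 'q': array([ 1.17891952e+00,  2.21138025e-01,  1.52748900e+00, -5.54871068e-06,
        1.39469121e+00, -1.26099787e-01]), 'qd': array([-0.00185097, -0.00334244, -0.00194625, -0.00266716, -0.00233566,
        0.00143301]), 'effort': array([ 4.54018091e-04, -4.98247898e+01, -3.90542686e+01, -2.99733338e-04,
        5.80081702e-03, -3.81975599e-05]), 'tcp_pos': array([0.16407419, 0.60283124, 0.40371817]), 'orientation': array([-4.16194383e-01, -3.11346052e+00,  2.62197624e-03]), 'wrist_force': array([ 0.51164175, -0.20122177, -0.32702039]), 'ft_torque': array([-0.03081481, -0.0588045 , -0.02493683]), 'gripper_force': 0.0, 'gripper_width': 0.08546254445091138}
```

View pics/top0.png

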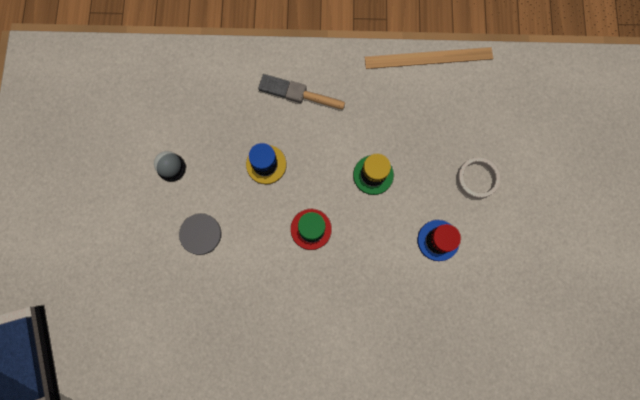

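View pics/side0.png

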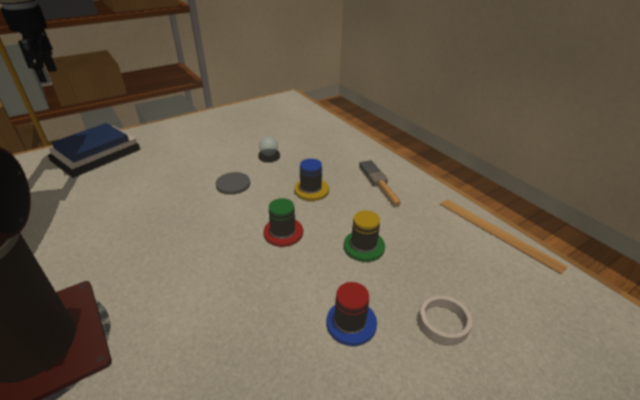

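The images show blue on the yellow pad (266,164), yellow on green (373,175), green on red (311,229), red on blue (439,240). The spare pad is at (200,234) and the ball at (170,166). That makes a 4-cycle, so 5 moves.

```bash
cat > h.py <<'E'
from rig import env
import cv2,numpy as np
from scipy.optimize import least_squares
from scipy.spatial.transform import Rotation as Ro
HUE={'red':0,'yellow':24,'green':65,'blue':112}
def ray(cam,uv,z):
    c=env.get_calibration(cam);f=200/np.tan(np.radians(c['vfov']/2));R=np.array(c['R']);t=np.array(c['t'])
    uv=np.atleast_2d(uv).astype(float)
    d=np.c_[(uv[:,0]-c['cx'])/f,(uv[:,1]-c['cy'])/f,np.ones(len(uv))]@R
    o=-R.T@t
    return (o+d*((z-o[2])/d[:,2])[:,None])[:,:2]
def proj(cam,X):
    c=env.get_calibration(cam);f=200/np.tan(np.radians(c['vfov']/2));p=np.array(c['R'])@X+c['t']
    return p[:2]/p[2]*f+[c['cx'],c['cy']]
def mask(im,col):
    h=cv2.cvtColor(im,cv2.COLOR_RGB2HSV).astype(int)
    d=np.abs((h[...,0]-HUE[col]+90)%180-90)
    return ((d<10)&(h[...,1]>150)&(h[...,2]>50)).astype(np.uint8)
def circ(cam,comp,z,r):
    cn=max(cv2.findContours(comp,cv2.RETR_EXTERNAL,cv2.CHAIN_APPROX_NONE)[0],key=len)
    P=ray(cam,cv2.convexHull(cn)[:,0],z)
    c0=P.mean(0)
    s=least_squares(lambda c:np.hypot(*(P-c).T)-r,c0,loss='soft_l1',f_scale=.002)
    return s.x,np.median(np.abs(s.fun))
def comps(im,col,amin=60):
    n,l,st,ce=cv2.connectedComponentsWithStats(mask(im,col))
    return [((l==i).astype(np.uint8),st[i],ce[i]) for i in range(1,n) if st[i,4]>amin]
def tool(target):
    s=env.state();R=Ro.from_rotvec(s['orientation']).as_matrix()
    return R.T@(np.array(target)-s['tcp_pos'])/.3
E
python3 - <<'E'
from h import *
for cam in("top","side"):
    im=np.load(cam+"0.npy")
    for col in HUE:
        for m,st,ce in comps(im,col):
            a,ra=circ(cam,m,.012,.045);b,rb=circ(cam,m,.082,.028)
            print(cam,col,st[4],ce.round(),'pad',a.round(4),round(ra,4),'cap',b.round(4),round(rb,4))
    g=cv2.cvtColor(im,cv2.COLOR_RGB2HSV).astype(int)
    sx,sy=(200,234) if cam=="top" else (233,183)
    m=np.zeros((400,640),np.uint8);m[sy-30:sy+30,sx-30:sx+30]=(g[sy-30:sy+30,sx-30:sx+30,2]<105)
    n,l,st,ce=cv2.connectedComponentsWithStats(m);c=(l==l[sy,sx]).astype(np.uint8)
    print(cam,'spare',c.sum(),circ(cam,c,.012,.045), 'ball',ray(cam,(170,167) if cam=="top" else (268,147),.036))
s=env.state();print(Ro.from_rotvec(s['orientation']).as_matrix().round(4))
E
```

```text
top red 599 [310. 232.] pad [0.4922 0.0237] 0.0015 cap [0.4861 0.0175] 0.012
top red 590 [446. 238.] pad [ 0.4962 -0.2611] 0.0072 cap [ 0.4721 -0.2481] 0.0005
top yellow 508 [269. 170.] pad [0.635  0.1268] 0.0013 cap [0.608  0.1104] 0.0104
top yellow 575 [376. 167.] pad [ 0.62   -0.1087] 0.0062 cap [ 0.6142 -0.1097] 0.0004
top green 377 [370. 182.] pad [ 0.6191 -0.1129] 0.0015 cap [ 0.5891 -0.096 ] 0.0071
top green 494 [311. 226.] pad [0.5141 0.0092] 0.0074 cap [0.4894 0.0207] 0.0027
top blue 514 [262. 156.] pad [0.6314 0.1339] 0.0067 cap [0.6313 0.1274] 0.0011
top blue 488 [431. 242.] pad [ 0.4765 -0.252 ] 0.0013 cap [ 0.4567 -0.2273] 0.0084
top spare 1324 (array([0.47521417, 0.26155278]), np.float64(0.0008246627295619181)) ball [[0.61600722 0.33003553]]
side red 381 [284. 235.] pad [0.4863 0.0173] 0.0008 cap [ 0.4473 -0.0628] 0.0079
side red 689 [352. 296.] pad [ 0.4949 -0.1989] 0.0082 cap [ 0.4671 -0.2548] 0.0006
side red 2995 [ 61. 361.] pad [ 0.056  -0.0433] 0.0421 cap [ 0.0782 -0.1017] 0.0423
side yellow 636 [138.   4.] pad [0.8013 2.5446] 0.1716 cap [0.7274 2.1725] 0.1627
side
[... 264 characters left out ...]
3.] pad [ 0.9458 -0.3473] 0.1268 cap [ 0.8547 -0.3722] 0.1251
side yellow 313 [312. 192.] pad [0.6268 0.1191] 0.0009 cap [0.578  0.0279] 0.0089
side yellow 395 [366. 220.] pad [ 0.6581 -0.0421] 0.002 cap [ 0.6096 -0.1157] 0.0012
side yellow 357 [537. 254.] pad [ 0.8989 -0.3436] 0.0144 cap [ 0.8093 -0.3762] 0.0106
side blue 160 [310. 165.] pad [0.7064 0.2084] 0.0049 cap [0.6319 0.1228] 0.0026
side blue 581 [355. 330.] pad [ 0.4702 -0.2535] 0.002 cap [ 0.4325 -0.3016] 0.0069
side spare 596 (array([0.47011595, 0.25376284]), np.float64(0.002259105054418606)) ball [[0.61694644 0.33124863]]
[[-9.649e-01  2.627e-01 -7.000e-04]
 [ 2.627e-01  9.649e-01 -1.600e-03]
 [ 2.000e-04 -1.700e-03 -1.000e+00]]
```

>>> {"api": "arm_command", "payload": {
  "plan": "-0.78 -0.79 0 0 1;-0.78 -0.79 0 0 1;-0.78 -0.79 0 0 1;-0.78 -0.79 0 0 1;-0.78 -0.79 0 0 1;-0.78 -0.79 0 0 1;-0.78 -0.79 0 0 1;-0.78 -0.79 0 0 1;-0.78 -0.79 0 0 1;-0.78 -0.79 0 0 1",
  "grip_force": 40
}}

```text
time: 0.93
tcp_pos: [0.3288, 0.3111, 0.4045]
orientation: [-0.424, -3.113, 0.0]
wrist_force: [-0.1, 1.0, -0.4]
gripper_width: 0.0856
gripper_force: 0.0
```

>>> {"api": "arm_command", "payload": {
  "plan": "-0.78 -0.79 0 0 1;-0.78 -0.79 0 0 1;-0.78 -0.79 0 0 1;-0.78 -0.79 0 0 1;-0.78 -0.79 0 0 1;-0.78 -0.79 0 0 1;-0.78 -0.79 0 0 1;-0.78 -0.79 0 0 1;-0.78 -0.79 0 0 1;-0.78 -0.79 0 0 1;-0.78 -0.79 0 0 1;-0.78 -0.79 0 0 1;-0.78 -0.79 0 0 1"
}}

```text
time: 2.02
tcp_pos: [0.4908, 0.0245, 0.4046]
orientation: [-0.412, -3.114, -0.001]
wrist_force: [-0.1, 0.6, -0.6]
gripper_width: 0.0856
gripper_force: 0.0
```

Run:
```python
from h import *
s=env.state();print(s['time'],s['tcp_pos'],s['orientation'],tool((.491,.021,.2)))
im=env.snapshot("side");cv2.imwrite("pics/s1.png",im[:,:,::-1])
```

```text
2.0167 [0.49076514 0.02454052 0.40461907] [-4.11979607e-01 -3.11417801e+00 -5.73551751e-04] [-0.00404817 -0.01141386  0.6820586 ]
```

View pics/s1.png

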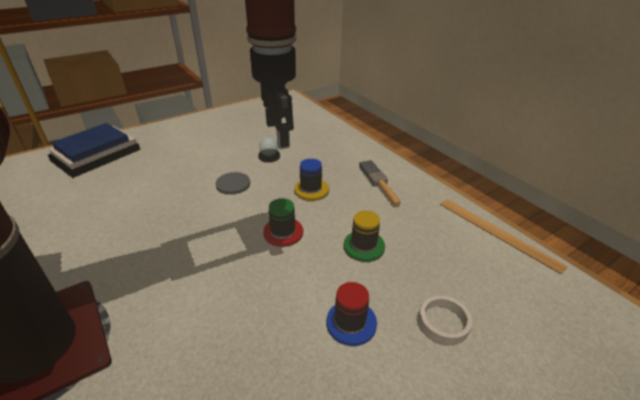

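The fingertips at (283,143) match the projected TCP, so the calibration is consistent. I'll descend, close, and check.

>>> {"api": "arm_command", "payload": {
  "plan": "0 -0.01 0.3 0 1;0 -0.01 0.3 0 1;0 -0.01 0.5 0 1;0 -0.01 0.5 0 1;0 -0.01 0.6 0 1;0 -0.01 0.68 0 1;0 -0.01 0.68 0 1;0 -0.01 0.68 0 1;0 -0.01 0.68 0 1;0 -0.01 0.68 0 0.6;0 -0.01 0.68 0 0.5;0 -0.01 0.68 0 0.4;0 -0.01 0.68 0 0.4;0 -0.01 0.68 0 0.4;0 -0.01 0.68 0 0.4;0 -0.01 0.68 0 0.4;0 -0.01 0.68 0 0.4;0 -0.01 0.68 0 0.4",
  "grip_force": 40
}}

```text
time: 3.57
tcp_pos: [0.4914, 0.0198, 0.2026]
orientation: [0.416, 3.111, 0.0]
wrist_force: [-1.7, -0.7, 6.2]
gripper_width: 0.0555
gripper_force: 41.3
```

Run:
```python
from h import *
s=env.state();print(s['time'],s['tcp_pos'],s['wrist_force'],s['gripper_width'],s['gripper_force'])
t=(.476,.262);R=Ro.from_rotvec(s['orientation']).as_matrix();print(tool((*t,.205)))
im=env.snapshot("side")[120:270,180:400];cv2.imwrite("pics/s2.png",cv2.resize(im,None,fx=3,fy=3)[:,:,::-1])
```

```text
3.5667 [0.4913819  0.01975818 0.2026382 ] [-1.71254344 -0.7263865   6.24282003] 0.05550311814490221 41.33366525173187
[ 0.26158823  0.76564141 -0.0082429 ]
```

View pics/s2.png

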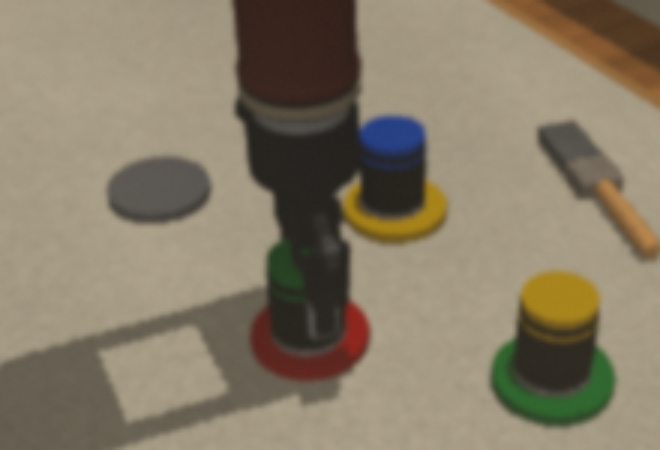

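Gripped at 55.5 mm. Lifting and moving to above the spare pad.

>>> {"api": "arm_command", "payload": {
  "plan": "0 0 -0.1 0 0.4;0 0 -0.2 0 0.4;0 0 -0.3 0 0.4;0 0 -0.4 0 0.4;0.05 0.15 -0.4 0 0.4;0.09 0.27 -0.4 0 0.4;0.13 0.39 -0.4 0 0.4;0.17 0.51 -0.4 0 0.4;0.21 0.62 -0.4 0 0.4;0.24 0.71 -0.4 0 0.4;0.26 0.766 -0.4 0 0.4;0.26 0.766 -0.4 0 0.4;0.26 0.766 -0.4 0 0.4;0.26 0.766 -0.4 0 0.4",
  "grip_force": 40
}}

```text
time: 4.78
tcp_pos: [0.4753, 0.2617, 0.3205]
orientation: [-0.416, -3.114, 0.001]
wrist_force: [-0.2, -1.3, -3.6]
gripper_width: 0.0552
gripper_force: 45.0
```

Run:
```python
from h import *
s=env.state();print(s['time'],s['tcp_pos'],s['wrist_force'],s['gripper_width'],tool((.476,.262,.203)))
im=env.snapshot("top");np.save("t1.npy",im)
for c in HUE:
    for m,st,ce in comps(im,c): print(c,st[4],ce.round(),'pad',circ("top",m,.012,.045),'cap',circ("top",m,.082,.028))
im=env.snapshot("side")[60:285,120:420];cv2.imwrite("pics/s3.png",cv2.resize(im,None,fx=2,fy=2)[:,:,::-1])
```

```text
4.7833 [0.4753065  0.26165915 0.32052693] [-0.21898336 -1.30757763 -3.58421653] 0.055198679262620634 [-0.0020534   0.00201353  0.39175433]
red 75 [131. 196.] pad (array([0.53500303, 0.45363906]), np.float64(0.00799280839042784)) cap (array([0.53140535, 0.4085621 ]), np.float64(0.005954833916884762))
red 615 [109. 213.] pad (array([0.52051307, 0.48116607]), np.float64(0.016716686321543217)) cap (array([0.51681637, 0.44346406]), np.float64(0.0370474362901499))
red 242 [147. 218.] pad (array([0.51052182, 0.38463875]), np.float64(0.013733644871599324)) cap (array([0.50700541, 0.35539334]), np.float64(0.022086891917107217))
red 1270 [311. 229.] pad (array([0.49241232, 0.02352184]), np.float64(0.0015878441377064137)) cap (array([0.48338042, 0.01881615]), np.float64(0.012456597084484392))
red 310 [ 48. 254.] pad (array([0.4057616, 0.5750144]), np.float64(0.011853709034815647)) cap (array([0.38599596, 0.53879848]), np.float64(0.007570327542512061))
red 605 [446. 238.] pad (array([ 0.49769079, -0.26684866]), np.float64(0.005692334310058285)) cap (array([ 0.47190505, -0.24773804]), np.float64(
[... 1641 characters left out ...]
0.009855323453214646))
yellow 585 [376. 167.] pad (array([ 0.61782918, -0.12306015]), np.float64(0.010301650564184417)) cap (array([ 0.6140523 , -0.10971755]), np.float64(0.0006130948369882771))
green 349 [370. 182.] pad (array([ 0.6194802 , -0.11237321]), np.float64(0.00217889239442114)) cap (array([ 0.58832097, -0.0987388 ]), np.float64(0.008312618055970254))
blue 516 [262. 156.] pad (array([0.64075615, 0.15063339]), np.float64(0.005203190773533747)) cap (array([0.63072531, 0.127617  ]), np.float64(0.0010507110927919401))
blue 486 [431. 242.] pad (array([ 0.47608371, -0.25247593]), np.float64(0.0012374659387341426)) cap (array([ 0.45864638, -0.22390888]), np.float64(0.0065686602625953106))
```

View pics/s3.png

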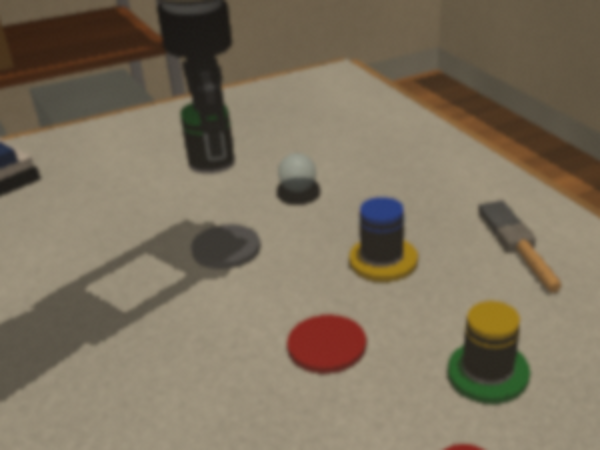

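>>> {"api": "arm_command", "payload": {
  "plan": "0 0 0.1 0 0.4;0 0 0.2 0 0.4;0 0 0.28 0 0.4;0 0 0.33 0 0.4;0 0 0.36 0 0.4;0 0 0.375 0 0.4;0 0 0.385 0 0.4;0 0 0.392 0 0.4;0 0 0.392 0 0.4;0 0 0.392 0 0.4"
}}

```text
time: 5.72
tcp_pos: [0.4761, 0.2622, 0.2042]
orientation: [0.416, 3.112, 0.001]
wrist_force: [-0.7, -0.7, -3.1]
gripper_width: 0.0549
gripper_force: 45.1
```

>>> {"api": "arm_command", "payload": {
  "plan": "0 0 0 0 0.7;0 0 0 0 0.8;0 0 0 0 1;0 0 0 0 1;0 0 0 0 1;0 0 0 0 1;0 0 0 0 1;0 0 -0.08 0 1;0 0 -0.2 0 1;0 0 -0.33 0 1;0 0 -0.46 0 1;0 0 -0.46 0 1;0 0 -0.46 0 1"
}}

```text
time: 6.8
tcp_pos: [0.4766, 0.2625, 0.3446]
orientation: [0.415, 3.108, 0.005]
wrist_force: [-0.6, -0.5, -0.2]
gripper_width: 0.0854
gripper_force: 0.0
```

Run:
```python
from h import *
s=env.state();print(s['time'],s['tcp_pos'],s['gripper_width'],tool((.473,-.250,.34)))
im=env.snapshot("side")[60:285,120:420];cv2.imwrite("pics/s4.png",cv2.resize(im,None,fx=2,fy=2)[:,:,::-1])
```

```text
6.8 [0.47660568 0.26252121 0.34461395] 0.08542181686957864 [-0.43694157 -1.65166066  0.01115662]
```

View pics/s4.png

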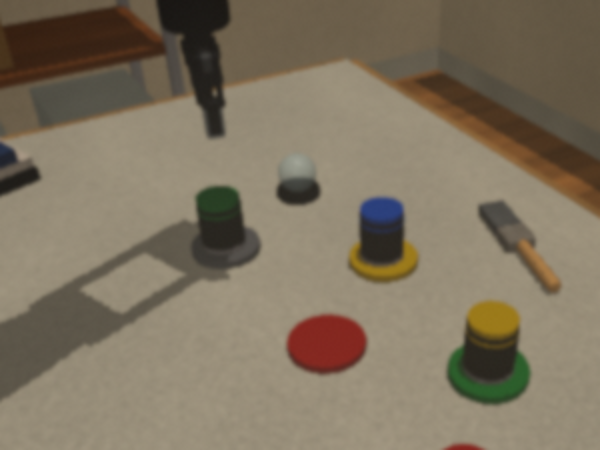

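Green is upright on the spare pad, about (226,245) in the crop. Next is the red lens.

>>> {"api": "arm_command", "payload": {
  "plan": "-0.22 -0.82 0 0 1;-0.22 -0.82 0 0 1;-0.22 -0.82 0 0 1;-0.22 -0.82 0 0 1;-0.22 -0.82 0 0 1;-0.22 -0.82 0 0 1;-0.22 -0.82 0 0 1;-0.22 -0.82 0 0 1"
}}

```text
time: 7.52
tcp_pos: [0.4739, 0.0051, 0.3392]
orientation: [-0.424, -3.109, 0.0]
wrist_force: [-0.3, 0.1, -0.2]
gripper_width: 0.0853
gripper_force: 0.0
```

>>> {"api": "arm_command", "payload": {
  "plan": "-0.22 -0.83 0 0 1;-0.22 -0.83 0 0 1;-0.22 -0.83 0 0 1;-0.22 -0.83 0 0 1;-0.22 -0.83 0 0 1;-0.22 -0.83 0 0 1;-0.22 -0.83 0 0 1;-0.22 -0.83 0 0 1;-0.22 -0.83 0 0 1;-0.22 -0.83 0 0 1;-0.22 -0.83 0 0 1"
}}

```text
time: 8.43
tcp_pos: [0.4732, -0.2481, 0.3406]
orientation: [-0.412, -3.113, -0.002]
wrist_force: [0.4, -0.7, -0.2]
gripper_width: 0.0856
gripper_force: 0.0
```

Run:
```python
from h import *
s=env.state();print(s['time'],s['tcp_pos'],s['orientation'],tool((.474,-.249,.2005)))
im=env.snapshot("top");cv2.imwrite("pics/t5.png",im[:,:,::-1])
m=[c for c in comps(im,'green') if c[2][0]<260]
for c in m: print(c[1],c[2],circ("top",c[0],.082,.028))
```

```text
8.4333 [ 0.47322182 -0.24812507  0.34056379] [-4.12302670e-01 -3.11349784e+00 -1.60729916e-03] [-0.0037492  -0.00255849  0.46687356]
[179 218  26  26 527] [191.36053131 230.56736243] (array([0.47266016, 0.26232989]), np.float64(0.002008302711486259))
```

View pics/t5.png

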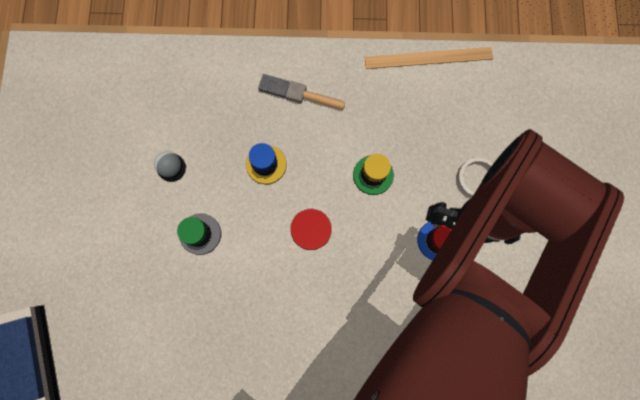

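>>> {"api": "arm_command", "payload": {
  "plan": "0 0 0.12 0 1;0 0 0.24 0 1;0 0 0.36 0 1;0 0 0.44 0 1;0 0 0.467 0 1;0 0 0.467 0 1;0 0 0.467 0 1;0 0 0.467 0 0.6;0 0 0.467 0 0.5;0 0 0.467 0 0.4;0 0 0.467 0 0.4;0 0 0.467 0 0.4;0 0 0.467 0 0.4;0 0 0.467 0 0.4;0 0 0.467 0 0.4;0 0 0.467 0 0.4"
}}

```text
time: 9.82
tcp_pos: [0.4739, -0.2511, 0.2035]
orientation: [0.416, 3.11, -0.003]
wrist_force: [-0.2, -0.3, 5.2]
gripper_width: 0.0548
gripper_force: 41.5
```

>>> {"api": "arm_command", "payload": {
  "plan": "0 0 -0.1 0 0.4;0 0 -0.2 0 0.4;0 0 -0.3 0 0.4;0 0 -0.4 0 0.4;0 0 -0.4 0 0.4;0 0 -0.4 0 0.4"
}}

```text
time: 10.32
tcp_pos: [0.4735, -0.2507, 0.3237]
orientation: [0.416, 3.109, -0.004]
wrist_force: [0.6, -0.4, -4.3]
gripper_width: 0.055
gripper_force: 45.2
```

Run:
```python
from h import *
s=env.state();print(s['time'],s['tcp_pos'],s['wrist_force'],s['gripper_width'],tool((.4925,.0235,.32)))
```

```text
10.3167 [ 0.47346338 -0.25065777  0.3236534 ] [ 0.56757997 -0.4034005  -4.28261625] 0.05503178072021554 [0.17894462 0.89844397 0.00953107]
```

>>> {"api": "arm_command", "payload": {
  "plan": "0.03 0.13 0 0 0.4;0.05 0.26 0 0 0.4;0.08 0.39 0 0 0.4;0.1 0.52 0 0 0.4;0.13 0.65 0 0 0.4;0.155 0.78 0 0 0.4;0.17 0.86 0 0 0.4;0.179 0.898 0 0 0.4;0.179 0.898 0 0 0.4;0.179 0.898 0 0 0.4;0.179 0.898 0 0 0.4;0.179 0.898 0 0 0.4"
}}

```text
time: 11.32
tcp_pos: [0.4917, 0.0226, 0.3205]
orientation: [-0.419, -3.113, 0.001]
wrist_force: [0.7, 0.6, -3.7]
gripper_width: 0.0553
gripper_force: 45.4
```

Run:
```python
from h import *
s=env.state();print(s['time'],s['tcp_pos'],s['qd'],s['wrist_force'],s['gripper_width'],tool((.4925,.0235,.203)))
```

```text
11.3167 [0.49173583 0.02259248 0.32050475] [-0.00459827 -0.00481169 -0.00463164  0.00386852  0.00040227  0.00214303] [ 0.67904357  0.62996408 -3.70837435] 0.05532804351545905 [-0.00194322  0.0038244   0.39167896]
```

>>> {"api": "arm_command", "payload": {
  "plan": "0 0.002 0.1 0 0.4;0 0.002 0.2 0 0.4;0 0.002 0.28 0 0.4;0 0.002 0.33 0 0.4;0 0.002 0.36 0 0.4;0 0.002 0.38 0 0.4;0 0.002 0.39 0 0.4;0 0.002 0.397 0 0.4;0 0.002 0.397 0 0.4;0 0.002 0.397 0 0.4"
}}

```text
time: 12.15
tcp_pos: [0.4929, 0.024, 0.2035]
orientation: [0.416, 3.111, -0.0]
wrist_force: [-2.2, -0.8, 1.7]
gripper_width: 0.0553
gripper_force: 45.8
```

>>> {"api": "arm_command", "payload": {
  "plan": "0 0 0 0 0.7;0 0 0 0 0.8;0 0 0 0 1;0 0 0 0 1;0 0 0 0 1;0 0 0 0 1;0 0 0 0 1;0 0 -0.08 0 1;0 0 -0.2 0 1;0 0 -0.33 0 1;0 0 -0.46 0 1;0 0 -0.46 0 1;0 0 -0.46 0 1"
}}

```text
time: 13.23
tcp_pos: [0.4931, 0.0243, 0.3431]
orientation: [0.415, 3.107, 0.0]
wrist_force: [-0.6, -0.1, -1.3]
gripper_width: 0.0854
gripper_force: 0.0
```

Run:
```python
from h import *
s=env.state();print(s['time'],s['tcp_pos'],s['gripper_width'],tool((.632,.1275,.34)))
```

```text
13.2333 [0.49312711 0.02433484 0.34313853] 0.08539837758877841 [-0.35628287  0.45336058  0.01332583]
```

>>> {"api": "arm_command", "payload": {
  "plan": "-0.356 0.453 0 0 1;-0.356 0.453 0 0 1;-0.356 0.453 0 0 1;-0.356 0.453 0 0 1;-0.356 0.453 0 0 1;-0.356 0.453 0 0 1;-0.356 0.453 0 0 1;-0.356 0.453 0 0 1;-0.356 0.453 0 0 1"
}}

```text
time: 13.98
tcp_pos: [0.6298, 0.1266, 0.3397]
orientation: [-0.418, -3.113, 0.001]
wrist_force: [0.1, 0.5, -0.6]
gripper_width: 0.0857
gripper_force: 0.0
```

Run:
```python
from h import *
s=env.state();print(s['time'],s['tcp_pos'],s['gripper_width'],tool((.632,.1275,.2005)))
im=env.snapshot("side");cv2.imwrite("pics/s6.png",im[:,:,::-1])
```

```text
13.9833 [0.62981939 0.12660216 0.33970338] 0.08570011071393162 [-0.00656987  0.00503471  0.46400403]
```

View pics/s6.png

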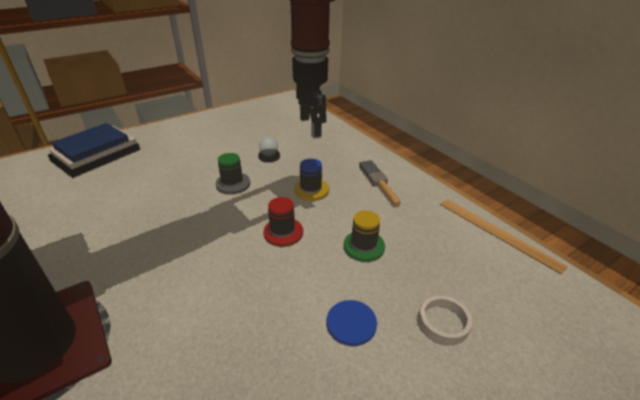

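Red now stands on the red pad (283,231), green is on the spare (233,182), and the blue pad (352,322) is empty. I'll grasp the blue lens.

>>> {"api": "arm_command", "payload": {
  "plan": "-0.006 0.004 0.12 0 1;-0.006 0.004 0.24 0 1;-0.006 0.004 0.36 0 1;-0.006 0.004 0.44 0 1;-0.006 0.004 0.465 0 1;-0.006 0.004 0.465 0 1;-0.006 0.004 0.465 0 1;-0.006 0.004 0.465 0 0.6;-0.006 0.004 0.465 0 0.5;-0.006 0.004 0.465 0 0.4;-0.006 0.004 0.465 0 0.4;-0.006 0.004 0.465 0 0.4;-0.006 0.004 0.465 0 0.4;-0.006 0.004 0.465 0 0.4;-0.006 0.004 0.465 0 0.4;-0.006 0.004 0.465 0 0.4"
}}

```text
time: 15.37
tcp_pos: [0.634, 0.1282, 0.2033]
orientation: [0.415, 3.11, 0.001]
wrist_force: [-0.9, -0.2, 6.8]
gripper_width: 0.0554
gripper_force: 42.7
```

>>> {"api": "arm_command", "payload": {
  "plan": "0 0 -0.1 0 0.4;0 0 -0.2 0 0.4;0 0 -0.3 0 0.4;0 0 -0.4 0 0.4;0 0 -0.4 0 0.4;0 0 -0.4 0 0.4"
}}

```text
time: 15.87
tcp_pos: [0.6336, 0.1283, 0.3233]
orientation: [0.415, 3.108, 0.002]
wrist_force: [-0.3, 0.2, -4.1]
gripper_width: 0.0554
gripper_force: 44.9
```

Run:
```python
from h import *
s=env.state();print(s['time'],s['tcp_pos'],s['wrist_force'],s['gripper_width'],tool((.4765,-.252,.322)))
im=env.snapshot("top")
for c in ('red','blue'):
    for m,st,ce in comps(im,c):
        if 280<ce[0]<460 and ce[1]>200: print(c,st[4],ce.round(),'pad',circ("top",m,.012,.045),'cap',circ("top",m,.082,.028))
```

```text
15.8667 [0.63356224 0.12828496 0.32334138] [-0.30287033  0.20708762 -4.09476668] 0.055432260731123915 [ 1.72294307e-01 -1.36061769e+00  9.26622091e-04]
red 1222 [311. 229.] pad (array([0.49189426, 0.02302568]), np.float64(0.0019010264906155552)) cap (array([0.4897867 , 0.02450537]), np.float64(0.010890153662424486))
blue 1263 [438. 240.] pad (array([ 0.47590512, -0.25116259]), np.float64(0.0015648392152250168)) cap (array([ 0.45893579, -0.23141371]), np.float64(0.011852707281741915))
```

>>> {"api": "arm_command", "payload": {
  "plan": "0.02 -0.12 0 0 0.4;0.03 -0.25 0 0 0.4;0.05 -0.38 0 0 0.4;0.065 -0.51 0 0 0.4;0.08 -0.63 0 0 0.4;0.086 -0.68 0 0 0.4;0.086 -0.68 0 0 0.4"
}}

```text
time: 16.5
tcp_pos: [0.552, -0.0648, 0.3174]
orientation: [-0.422, -3.108, 0.001]
wrist_force: [0.9, 0.2, -3.8]
gripper_width: 0.0553
gripper_force: 45.3
```

>>> {"api": "arm_command", "payload": {
  "plan": "0.02 -0.12 0 0 0.4;0.03 -0.25 0 0 0.4;0.05 -0.38 0 0 0.4;0.065 -0.51 0 0 0.4;0.08 -0.62 0 0 0.4;0.086 -0.68 0 0 0.4;0.086 -0.68 0 0 0.4;0.086 -0.68 0 0 0.4;0.086 -0.68 0 0 0.4;0.086 -0.68 0 0 0.4"
}}

```text
time: 17.33
tcp_pos: [0.4761, -0.2506, 0.3194]
orientation: [-0.414, -3.113, -0.002]
wrist_force: [-0.1, -0.1, -5.4]
gripper_width: 0.0547
gripper_force: 45.4
```

Run:
```python
from h import *
s=env.state();print(s['time'],s['tcp_pos'],s['wrist_force'],s['gripper_width'],tool((.4775,-.2515,.203)))
```

```text
17.3333 [ 0.47612804 -0.25059656  0.31939714] [-0.11140601 -0.10491801 -5.36789891] 0.05470179930415654 [-0.00582534 -0.00214942  0.38797943]
```

>>> {"api": "arm_command", "payload": {
  "plan": "-0.004 -0.002 0.1 0 0.4;-0.004 -0.002 0.2 0 0.4;-0.004 -0.002 0.28 0 0.4;-0.004 -0.002 0.33 0 0.4;-0.004 -0.002 0.36 0 0.4;-0.004 -0.002 0.38 0 0.4;-0.004 -0.002 0.388 0 0.4;-0.004 -0.002 0.394 0 0.4;-0.004 -0.002 0.394 0 0.4;-0.004 -0.002 0.394 0 0.4"
}}

```text
time: 18.17
tcp_pos: [0.4776, -0.2532, 0.2035]
orientation: [0.416, 3.111, -0.002]
wrist_force: [-0.1, -0.6, -4.7]
gripper_width: 0.0551
gripper_force: 45.8
```

>>> {"api": "arm_command", "payload": {
  "plan": "0 0 0 0 0.7;0 0 0 0 0.8;0 0 0 0 1;0 0 0 0 1;0 0 0 0 1;0 0 0 0 1;0 0 0 0 1;0 0 -0.08 0 1;0 0 -0.2 0 1;0 0 -0.33 0 1;0 0 -0.46 0 1;0 0 -0.46 0 1;0 0 -0.46 0 1"
}}

```text
time: 19.25
tcp_pos: [0.4778, -0.2535, 0.3437]
orientation: [0.416, 3.108, -0.005]
wrist_force: [-0.1, -0.4, -0.7]
gripper_width: 0.0858
gripper_force: 0.0
```

Run:
```python
from h import *
s=env.state();print(s['time'],s['tcp_pos'],s['gripper_width'],tool((.6155,-.1095,.34)))
```

```text
19.25 [ 0.47775808 -0.25352475  0.34369316] 0.0858312106092095 [-0.31680786  0.58387192  0.0129002 ]
```

>>> {"api": "arm_command", "payload": {
  "plan": "-0.317 0.584 0 0 1;-0.317 0.584 0 0 1;-0.317 0.584 0 0 1;-0.317 0.584 0 0 1;-0.317 0.584 0 0 1;-0.317 0.584 0 0 1;-0.317 0.584 0 0 1;-0.317 0.584 0 0 1;-0.317 0.584 0 0 1;-0.317 0.584 0 0 1"
}}

```text
time: 20.08
tcp_pos: [0.6139, -0.1098, 0.3396]
orientation: [-0.419, -3.112, 0.0]
wrist_force: [0.0, 0.4, -0.4]
gripper_width: 0.0853
gripper_force: 0.0
```

Run:
```python
from h import *
s=env.state();print(s['time'],s['tcp_pos'],s['gripper_width'],tool((.6155,-.1095,.2005)))
im=env.snapshot("side");cv2.imwrite("pics/s7.png",im[:,:,::-1])
```

```text
20.0833 [ 0.61386154 -0.10977849  0.33961369] 0.08531966398526356 [-0.00554023  0.00243061  0.46370593]
```

View pics/s7.png

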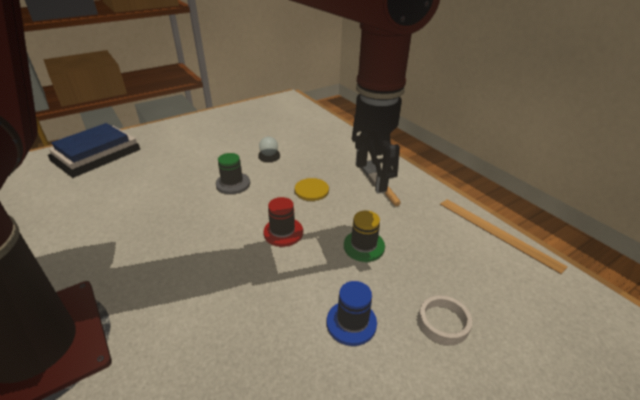

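Blue stands upright on its pad (353,320) and the yellow pad is empty at (312,189). I'll grasp yellow.

>>> {"api": "arm_command", "payload": {
  "plan": "-0.003 0 0.12 0 1;-0.003 0 0.24 0 1;-0.003 0 0.36 0 1;-0.003 0 0.44 0 1;-0.003 0 0.465 0 1;-0.003 0 0.465 0 1;-0.003 0 0.465 0 1;-0.003 0 0.465 0 0.6;-0.003 0 0.465 0 0.5;-0.003 0 0.465 0 0.4;-0.003 0 0.465 0 0.4;-0.003 0 0.465 0 0.4;-0.003 0 0.465 0 0.4;-0.003 0 0.465 0 0.4;-0.003 0 0.465 0 0.4;-0.003 0 0.465 0 0.4"
}}

```text
time: 21.47
tcp_pos: [0.6167, -0.1096, 0.2035]
orientation: [0.416, 3.109, -0.002]
wrist_force: [-1.0, -0.4, 6.2]
gripper_width: 0.055
gripper_force: 42.9
```

>>> {"api": "arm_command", "payload": {
  "plan": "0 0 -0.1 0 0.4;0 0 -0.2 0 0.4;0 0 -0.3 0 0.4;0 0 -0.4 0 0.4;0 0 -0.4 0 0.4;0 0 -0.4 0 0.4"
}}

```text
time: 21.97
tcp_pos: [0.6163, -0.1091, 0.3238]
orientation: [0.415, 3.108, -0.001]
wrist_force: [-0.5, 0.0, -3.6]
gripper_width: 0.0552
gripper_force: 44.0
```

Run:
```python
from h import *
s=env.state();print(s['time'],s['tcp_pos'],s['wrist_force'],s['gripper_width'],tool((.6355,.127,.322)))
im=env.snapshot("top")
for c in ('yellow','blue'):
    for m,st,ce in comps(im,c):
        if 200<ce[0]<460 and ce[1]>130: print(c,st[4],ce.round(),'pad',circ("top",m,.012,.045),'cap',circ("top",m,.082,.028))
```

```text
21.9667 [ 0.61629955 -0.10911172  0.32380143] [-0.52262915  0.00562675 -3.62174525] 0.055235543347740175 [0.14488797 0.77623733 0.00508003]
yellow 1185 [266. 164.] pad (array([0.63451249, 0.126571  ]), np.float64(0.0013614969993992684)) cap (array([0.61567996, 0.11328746]), np.float64(0.012662713033186869))
yellow 108 [382. 153.] pad (array([ 0.63351023, -0.12381621]), np.float64(0.0014518530170830254)) cap (array([ 0.63323651, -0.11994555]), np.float64(0.0031659324930241872))
blue 724 [446. 241.] pad (array([ 0.47727915, -0.25362923]), np.float64(0.001888483494145752)) cap (array([ 0.46887632, -0.24989177]), np.float64(0.006377785261003122))
```

>>> {"api": "arm_command", "payload": {
  "plan": "0.02 0.12 0 0 0.4;0.045 0.25 0 0 0.4;0.07 0.38 0 0 0.4;0.095 0.51 0 0 0.4;0.12 0.63 0 0 0.4;0.135 0.72 0 0 0.4;0.144 0.776 0 0 0.4;0.144 0.776 0 0 0.4;0.144 0.776 0 0 0.4;0.144 0.776 0 0 0.4;0.144 0.776 0 0 0.4"
}}

```text
time: 22.93
tcp_pos: [0.6346, 0.1258, 0.3194]
orientation: [-0.418, -3.112, 0.001]
wrist_force: [0.3, -0.7, -2.6]
gripper_width: 0.0552
gripper_force: 44.2
```

Run:
```python
from h import *
s=env.state();print(s['time'],s['tcp_pos'],s['wrist_force'],s['gripper_width'],tool((.636,.127,.2014)))
```

```text
22.9333 [0.63464624 0.12580748 0.31944335] [ 0.28259169 -0.65679324 -2.60355842] 0.055213154222620464 [-0.00403301  0.00544238  0.3934655 ]
```

>>> {"api": "arm_command", "payload": {
  "plan": "-0.001 0.002 0.1 0 0.4;-0.001 0.002 0.2 0 0.4;-0.001 0.002 0.28 0 0.4;-0.001 0.002 0.33 0 0.4;-0.001 0.002 0.36 0 0.4;-0.001 0.002 0.38 0 0.4;-0.001 0.002 0.388 0 0.4;-0.001 0.002 0.395 0 0.4;-0.001 0.002 0.395 0 0.4;-0.001 0.002 0.395 0 0.4"
}}

```text
time: 23.77
tcp_pos: [0.6362, 0.1276, 0.2038]
orientation: [0.416, 3.111, 0.001]
wrist_force: [0.0, -0.0, -2.9]
gripper_width: 0.0551
gripper_force: 44.5
```

>>> {"api": "arm_command", "payload": {
  "plan": "0 0 0 0 0.7;0 0 0 0 0.8;0 0 0 0 1;0 0 0 0 1;0 0 0 0 1;0 0 0 0 1;0 0 0 0 1;0 0 -0.08 0 1;0 0 -0.2 0 1;0 0 -0.33 0 1;0 0 -0.46 0 1;0 0 -0.46 0 1;0 0 -0.46 0 1"
}}

```text
time: 24.85
tcp_pos: [0.6366, 0.1276, 0.3445]
orientation: [0.415, 3.107, 0.002]
wrist_force: [-0.6, 0.3, 0.0]
gripper_width: 0.0855
gripper_force: 0.0
```

Run:
```python
from h import *
s=env.state();print(s['time'],s['tcp_pos'],s['gripper_width'],tool((.4755,.2625,.34)))
```

```text
24.85 [0.63656727 0.12760048 0.3444575 ] 0.08550921929713004 [0.63622808 0.29285305 0.01105457]
```

>>> {"api": "arm_command", "payload": {
  "plan": "0.636 0.293 0 0 1;0.636 0.293 0 0 1;0.636 0.293 0 0 1;0.636 0.293 0 0 1;0.636 0.293 0 0 1;0.636 0.293 0 0 1;0.636 0.293 0 0 1;0.636 0.293 0 0 1;0.636 0.293 0 0 1;0.636 0.293 0 0 1"
}}

```text
time: 25.68
tcp_pos: [0.4754, 0.2614, 0.3398]
orientation: [-0.419, -3.113, 0.001]
wrist_force: [-0.2, 0.4, 0.6]
gripper_width: 0.0857
gripper_force: 0.0
```

Run:
```python
from h import *
s=env.state();print(s['time'],s['tcp_pos'],s['gripper_width'],tool((.4755,.2625,.2005)))
im=env.snapshot("top");cv2.imwrite("pics/t8.png",im[:,:,::-1])
for c in ('green',):
    for m,st,ce in comps(im,c): print(c,st[4],ce.round(),'pad',circ("top",m,.012,.045))
```

```text
25.6833 [0.47540037 0.26141897 0.33975899] 0.0857243759971393 [0.0005253  0.00380933 0.4641948 ]
green 1090 [373. 175.] pad (array([ 0.6176882 , -0.10978251]), np.float64(0.003041132959420781))
green 213 [189. 237.] pad (array([0.50553487, 0.2747905 ]), np.float64(0.004204681430965269))
```

View pics/t8.png

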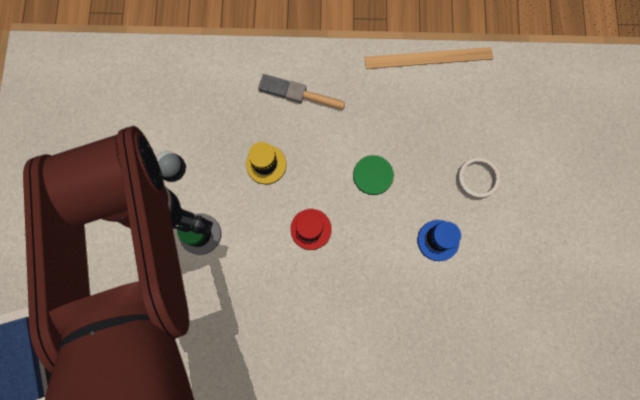

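Yellow, red and blue are upright on their own pads, and the green pad (373,175) is empty. I'll grasp green.

>>> {"api": "arm_command", "payload": {
  "plan": "0 0.003 0.12 0 1;0 0.003 0.24 0 1;0 0.003 0.36 0 1;0 0.003 0.44 0 1;0 0.003 0.465 0 1;0 0.003 0.465 0 1;0 0.003 0.465 0 1;0 0.003 0.465 0 0.6;0 0.003 0.465 0 0.5;0 0.003 0.465 0 0.4;0 0.003 0.465 0 0.4;0 0.003 0.465 0 0.4;0 0.003 0.465 0 0.4;0 0.003 0.465 0 0.4;0 0.003 0.465 0 0.4;0 0.003 0.465 0 0.4"
}}

```text
time: 27.07
tcp_pos: [0.4757, 0.2636, 0.203]
orientation: [0.415, 3.11, 0.002]
wrist_force: [0.0, -1.6, 6.4]
gripper_width: 0.0551
gripper_force: 42.3
```

>>> {"api": "arm_command", "payload": {
  "plan": "0 0 -0.1 0 0.4;0 0 -0.2 0 0.4;0 0 -0.3 0 0.4;0 0 -0.4 0 0.4;0 0 -0.4 0 0.4;0 0 -0.4 0 0.4"
}}

```text
time: 27.57
tcp_pos: [0.4752, 0.2636, 0.3232]
orientation: [0.415, 3.109, 0.004]
wrist_force: [0.9, -0.2, -4.3]
gripper_width: 0.0552
gripper_force: 45.2
```

Run:
```python
from h import *
s=env.state();print(s['time'],s['tcp_pos'],s['wrist_force'],s['gripper_width'])
im=env.snapshot("top")
h=cv2.cvtColor(im,cv2.COLOR_RGB2HSV).astype(int)
m=np.zeros((400,640),np.uint8);w=np.s_[145:205,343:403];m[w]=((abs(h[...,0]-65)<20)&(h[...,1]>110))[w]
for i,c in HUE.items():pass
p=circ("top",m,.012,.045);print(m.sum(),p,ray("top",np.argwhere(m)[:,::-1].mean(0),.012));print(tool((*p[0],.322)))
```

```text
27.5667 [0.47519074 0.2635967  0.32316351] [ 0.89625755 -0.20248338 -4.31117916] 0.05522594308666451
1174 (array([ 0.61618951, -0.11120691]), np.float64(0.001916568273811932)) [[ 0.61619032 -0.11140801]]
[-0.78387488 -1.08030448 -0.00376452]
```

>>> {"api": "arm_command", "payload": {
  "plan": "-0.07 -0.1 0 0 0.4;-0.145 -0.2 0 0 0.4;-0.22 -0.3 0 0 0.4;-0.295 -0.4 0 0 0.4;-0.36 -0.49 0 0 0.4;-0.392 -0.54 0 0 0.4;-0.392 -0.54 0 0 0.4"
}}

```text
time: 28.2
tcp_pos: [0.5456, 0.0725, 0.318]
orientation: [-0.422, -3.109, 0.003]
wrist_force: [-0.6, 1.1, -3.5]
gripper_width: 0.0549
gripper_force: 45.1
```

>>> {"api": "arm_command", "payload": {
  "plan": "-0.07 -0.1 0 0 0.4;-0.145 -0.2 0 0 0.4;-0.22 -0.3 0 0 0.4;-0.295 -0.4 0 0 0.4;-0.36 -0.49 0 0 0.4;-0.392 -0.54 0 0 0.4;-0.392 -0.54 0 0 0.4;-0.392 -0.54 0 0 0.4;-0.392 -0.54 0 0 0.4;-0.392 -0.54 0 0 0.4"
}}

```text
time: 29.03
tcp_pos: [0.6159, -0.1095, 0.3197]
orientation: [-0.414, -3.112, -0.001]
wrist_force: [0.8, 0.3, -3.2]
gripper_width: 0.0553
gripper_force: 45.1
```

Run:
```python
from h import *
s=env.state();print(s['time'],s['tcp_pos'],s['wrist_force'],s['gripper_width'],tool((.6175,-.1112,.2014)))
```

```text
29.0333 [ 0.61591572 -0.1094941   0.31968138] [ 0.80980869  0.25492814 -3.17337364] 0.05531706773954024 [-0.00744376 -0.00434132  0.39425347]
```

>>> {"api": "arm_command", "payload": {
  "plan": "-0.004 -0.002 0.1 0 0.4;-0.004 -0.002 0.2 0 0.4;-0.004 -0.002 0.28 0 0.4;-0.004 -0.002 0.33 0 0.4;-0.004 -0.002 0.36 0 0.4;-0.004 -0.002 0.38 0 0.4;-0.004 -0.002 0.388 0 0.4;-0.004 -0.002 0.396 0 0.4;-0.004 -0.002 0.396 0 0.4;-0.004 -0.002 0.396 0 0.4"
}}

```text
time: 29.87
tcp_pos: [0.6182, -0.1122, 0.2033]
orientation: [0.416, 3.111, -0.001]
wrist_force: [-0.1, 0.4, -4.7]
gripper_width: 0.0553
gripper_force: 45.5
```

>>> {"api": "arm_command", "payload": {
  "plan": "0 0 0 0 0.7;0 0 0 0 0.8;0 0 0 0 1;0 0 0 0 1;0 0 0 0 1;0 0 0 0 1;0 0 0 0 1;0 0 -0.08 0 1;0 0 -0.2 0 1;0 0 -0.33 0 1;0 0 -0.46 0 1;0 0 -0.6 0 1;0 0 -0.6 0 1"
}}

```text
time: 30.95
tcp_pos: [0.6196, -0.1126, 0.3929]
orientation: [0.414, 3.098, -0.004]
wrist_force: [0.5, -0.4, 2.0]
gripper_width: 0.0854
gripper_force: 0.0
```

>>> {"api": "arm_command", "payload": {
  "plan": "0.7 0.9 0 0 1;0.7 0.9 0 0 1;0.7 0.9 0 0 1;0.7 0.9 0 0 1;0.7 0.9 0 0 1;0.7 0.9 0 0 1;0.7 0.9 0 0 1;0.7 0.9 0 0 1;0.7 0.9 0 0 1;0.7 0.9 0 0 1;0.7 0.9 0 0 1;0.7 0.9 0 0 1"
}}

```text
time: 31.95
tcp_pos: [0.4863, 0.2027, 0.3818]
orientation: [0.417, 3.113, -0.001]
wrist_force: [0.2, -0.3, 0.5]
gripper_width: 0.0853
gripper_force: 0.0
```

Run:
```python
from h import *
P={'red':(.4924,.0236),'yellow':(.6348,.1268),'green':(.6167,-.1113),'blue':(.4762,-.252)}
for cam in("top","side"):
    im=env.snapshot(cam);o=im.copy()
    for p in P.values():
        for z,r in((.012,.045),(.012,.028),(.082,.028)):
            a=np.linspace(0,2*np.pi,60)
            q=np.array([proj(cam,np.array([p[0]+r*np.cos(t),p[1]+r*np.sin(t),z])) for t in a])*3
            if z>.05 or r>.04: pass
            P.setdefault
            o3=o if o.shape[0]==1200 else cv2.resize(o,None,fx=3,fy=3,interpolation=cv2.INTER_CUBIC)
            cv2.polylines(o3,[q.astype(int)],True,(255,255,255),1);o=o3
    crop=o[380:830,690:1430] if cam=="top" else o[400:1060,740:1250]
    if cam=="side":crop=cv2.resize(crop,None,fx=.88,fy=.88)
    cv2.imwrite(f"pics/f_{cam}.png",crop[:,:,::-1])
print(env.state()['tcp_pos'],env.state()['time'])
```

```text
[0.48649384 0.20226686 0.38181051] 32.05
```

View pics/f_top.png

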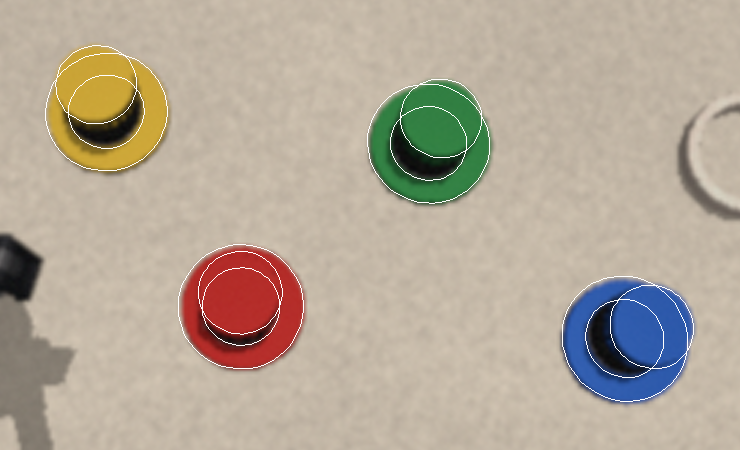

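View pics/f_side.png

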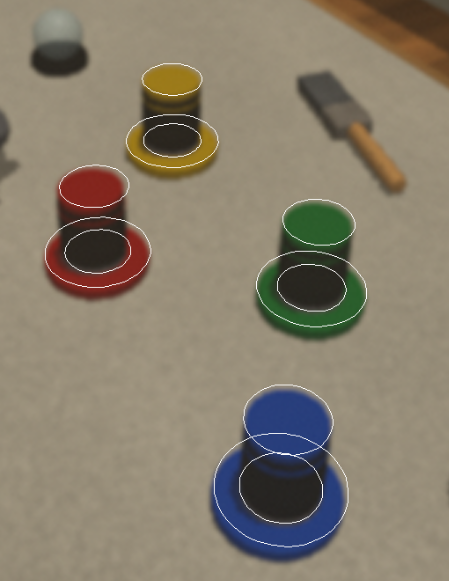

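All four lenses stand upright on their matching pads. In both overlays the caps line up with the expected outlines to within about 2 mm, and the ball has not moved.

```bash
python3 -c "
from rig import env
print(env.finish_job())"
```

```text
the job is handed in; nothing more can be done
None
```

All four lenses stand upright and released on the pads matching their caps, centred to within a few millimetres in the camera images; the glass ball was not touched, and the job was handed in at about 32 s.

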